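# Fish the dropped reel ring out from behind the tackle-box

## Task

A brass reel ring has dropped into the narrow gap between the tackle-box and the upstand behind it. Take the rod with the bent-down end by its wooden handle, fish the ring right out of the open end of the gap onto the open bench with it, and then stand the rod back on the bench on its handle's flat base, clear of the ring. Do not touch the ring with the gripper, and do not bump the empty glass jar.

Things in the scene. Friction and masses are not known exactly. Their poses are not given: they have to be found in the camera images.
- hook_grip (a point): Centre (half-way up) of the bent rod's handle: a beech block 70 long, 30 wide, 55 mm tall, standing on its flat base. +x: along the rod from handle to bent end; z up; grasp across the width (y). From its front an 8 mm dark alloy rod runs level, 45 mm above the base, 140 mm along +x, then bends straight down. 110 g, nearly balanced here. A bystander has the same handle with a straight rod.
- hook_tip (a point): Lower end of the rod's bent-down part, 8 mm thick: 175 mm along +x of hook_grip, 25.5 mm below it, so 2 mm above the level of the handle's base. The bent-down part is 47 mm long.
- ring_center (a point): Centre (half-way up) of the dropped brass ring, lying flat on the bench in the gap: outer diameter 44 mm, hole 32 mm right through, 12 mm high, about 60 g. The rod's bent end fits into the hole with 12 mm to spare all round. An identical ring on the green cutting mat is only a bystander.
- gap_mouth (a point): Middle of the gap's open end, at bench level. +y: straight into the gap, x: across it, z up. Gap 60 mm wide, 260 deep, open above, closed at the far end, the bench its floor. -x wall: blue tackle-box, clear-topped lid, 115 mm high (handle 135), 140 across. +x wall: grey upstand, 60 high, 18 thick. On the -y side the bench is clear for 300 mm, 60 mm either side of the gap's line.
- jar_center (a point): Centre, half-way up, of an empty open glass jar, 52 mm across and 70 mm high, standing on the bench beyond the +x side of the gap's line, outside the mouth.
Things that resemble listed ones, but are neither listed nor needed, are in the scene too. What is shaped like the part that bears hook_grip but orange or red is not meant.

How it is judged (in metres and radians):
On the way, in this order (a step that is already met when the one before it is completed fails the run):
1. the bent-down end of the hook is lowered into or beside the ring (tip under 12 mm high and within 45 mm of the ring's centre) while the ring is still in the gap (height (world z) of hook_tip below 0.012 m and horizontal distance between hook_tip and ring_center below 0.045 m and y of ring_center in the frame of gap_mouth above 0 m), for 0.1 s.
2. the ring is drawn out of the open end of the gap (its centre 30 mm or more outside) with the hook's tip still at it (within 50 mm, under 30 mm high) (y of ring_center in the frame of gap_mouth below -0.03 m and horizontal distance between hook_tip and ring_center below 0.05 m and height (world z) of hook_tip below 0.03 m), for 0.05 s.
At the end, for the whole second after the job is handed in: The dropped ring lies flat (within 10 degrees) on the bench, at rest, its centre at least 30 mm outside the open end of the gap; the hook stands on the bench on its handle's base (upright within 10 degrees, not on top of anything), at rest, its tip more than 30 mm from the ring's centre (y of ring_center in the frame of gap_mouth below -0.03 m and height (world z) of ring_center between 0 and 0.015 m and angle between each of ring_center, hook_grip's own z axis and vertical below 0.17 rad and horizontal distance between hook_tip and ring_center above 0.03 m and height (world z) of hook_grip between 0 and 0.035 m and linear speed of each of ring, hook below 0.02 m/s); the robot touches nothing.
It fails at once if the gripper's fingers touch the dropped ring (contact force between the fingers and ring above 0.5 N).
It fails at once if the glass jar is shifted by more than 30 mm or tipped (distance of jar_center from where it was at the start of the episode above 0.03 m or angle between jar_center's own z axis and vertical above 0.3 rad).
It also fails if it takes over 51 s, if anything falls off the work surface, if the arm or the gripper's body presses on something with over 40 N, if the wrist force passes 120 N, or if a joint passes its speed limit or range.

## Robot

A 6-joint arm with a two-finger parallel gripper is mounted at the origin on the work surface. World frame = base frame: x ahead of the robot, y to its left, z up, the work surface at z = 0. Lengths are in mm, angles in rad, forces in N, time in s.
With the tool pointing down it reaches from about 325 to 875 mm from the base axis. Payload 4.4 kg.
Tool frame: the origin (TCP) lies on the centre line of the jaws, within the pads' length; the fingertips stand ahead of it and the grasp point (between the pads) lies 6 mm ahead of it (ctrl.tcp_to_tips is the z of the fingertips in the tool frame, in mm); z points along the fingers, y is the direction in which the jaws open and shut (so a half turn about z gives the same grasp; the last joint's range is limited). The gripper opens to 85 mm and grips with 20 to 120 N. Pads are 22 mm wide; open, the fingers measure 114 mm over their backs; the gripper's body (76 mm by 85 mm) begins 54 mm behind the grasp point. The pads swing forward as they close: fully open they stand 13 mm farther back than shut.
Start: joints at [-1.478, 0.207, 1.542, -0, 1.393, -0.15], TCP at [138.229, -558.14, 256.282] pointing down, gripper open.
Joint ranges: [-2.73, 2.73], [-0.86, 2.22], [0.23, 2.46], [-1.11, 4.25], [0.08, 2.63], [-2.82, 2.82]. Speed limits (rad/s): [2.79, 2.79, 3.14, 3.14, 3.14, 3.14].

## Interface

Orientations are given as a 3x3 rotation matrix whose columns are the frame's x, y, z axes.
In Python, from plant import ctrl, sensors, optics gives the robot as it stands. Calls block until the motion is done:
- ctrl.move_ptp(position, orientation): joint-space move of the TCP to a pose.
- ctrl.move_l(position, rot=None, vel=150, threshold=None): straight line of the TCP; rot=None keeps the orientation; vel is the mean speed in mm/s. With threshold (N) it stops when the force on the tool has changed by that much, and returns True; else False.
- ctrl.set_joints(angles): joint-space move.
- ctrl.gripper_to(opening, force=None): finger opening in mm; force is the grip in N (None keeps the last); returns when the fingers have stopped.
- ctrl.hold(seconds).
- ctrl.solve_ik(position, orientation): joint angles nearest the present ones, or None.
- sensors.read_state(): the state.
- optics.grab_frame(name): name is "scene" or "top"; returns (picture, depth): 384x512x3 uint8, red, green, blue; 384x512 float32, mm along the optical axis (not along the pixel's ray), 0 where there is no reading.
- optics.camera_params(name): a dict with "mtx" (3x3 intrinsics, pixels), "k1" (the pictures are not rectified: a ray, as slopes to the right and down, at radius r is drawn at 1 + k1 r^2 times it, then the intrinsics apply), "R" (3x3) and "t" (3): a world point X has camera coordinates R X + t. Camera axes: x right, y down, z forward; pixel columns grow to the right and rows downward; lengths in mm; the calibration is good to about 2 mm. A picture is of the moment at which its call begins. camera_params takes no time and is no camera call.
A pose or a line that the arm cannot do raises ctrl.MotionError and nothing moves.
- ctrl.finish_job(): hands the job in, once; it reports no verdict.
The state is a dict: "t": time; "q": joint angles; "qvel": joint speeds; "tau": joint torques, N m; "eef_pos": TCP position; "eef_rot": TCP orientation; "force": force on the tool from outside, world axes, zero at the start; "wrist_torque": the same for the moment, N m; "grip_width": finger opening in mm.
Only numpy, scipy, OpenCV 4.12 (cv2) and the standard library are available. Lean on these libraries where they do the work, as an engineer would, in place of code of your own. Each camera call takes 0.05 s, during which the arm holds its last target.

## Working session

There is one attempt and no reset: what is moved stays moved. The work goes in short steps, each a Python script; the robot and the scene stay as the last script left them, time stands still between calls to the robot, and variables do not carry over. Pictures are saved under pics/ and viewed, and the job is handed in when it is done.

```bash
ls; mkdir -p pics; python3 - <<'E'
from plant import ctrl, sensors, optics
import cv2, numpy as np
for n in ("scene","top"):
    p,d=optics.grab_frame(n)
    np.savez(f"{n}0.npz",p=p,d=d)
    cv2.imwrite(f"pics/{n}0.png",cv2.cvtColor(p,cv2.COLOR_RGB2BGR))
    print(n,optics.camera_params(n))
print(sensors.read_state(), ctrl.tcp_to_tips)
E
```

```text
pics
scene {'mtx': array([[369.8357736 ,   0.        , 259.21272034],
       [  0.        , 369.8357736 , 192.36526204],
       [  0.        ,   0.        ,   1.        ]]), 'k1': -0.05354802572166426, 'R': array([[ 0.56096142,  0.82775395,  0.01206962],
       [ 0.61209866, -0.40490947, -0.6792522 ],
       [-0.55736659,  0.38842208, -0.73380568]]), 't': array([-252.6077936 , -323.21560609, 1267.58351492])}
top {'mtx': array([[377.28147465,   0.        , 255.19221449],
       [  0.        , 377.28147465, 196.3431103 ],
       [  0.        ,   0.        ,   1.        ]]), 'k1': -0.028709359229750434, 'R': array([[-0.0196468 , -0.99969123,  0.01521326],
       [-0.99734162,  0.01852818, -0.07047267],
       [ 0.07016904, -0.01655738, -0.99739769]]), 't': array([-52.97243175, 539.21486947, 961.23363816])}
{'t': 0.1, 'q': array([-1.47850343e+00,  2.07370407e-01,  1.54282613e+00,  1.09111243e-05,
        1.39350304e+00, -1.50473700e-01]), 'qvel': array([-0.00063439, -0.00118052, -0.00399824,  0.0008821 , -0.00013016,
       -0.000907  ]), 'tau': array([-3.31796082e-04, -3.84089041e+01, -2.92549807e+01, -1.00624229e-04,
        4.80967312e-03, -1.68028816e-05]), 'eef_pos': array([ 138.17098352, -557.49492502,  255.21446372]), 'eef_rot': array([[ 9.70677126e-01,  2.40386944e-01, -1.83483885e-04],
       [ 2.40386793e-01, -9.70674912e-01,  2.09894777e-03],
       [ 3.26456437e-04, -2.08150769e-03, -9.99997780e-01]]), 'force': array([ 0.86244266, -0.02701352,  0.28364167]), 'wrist_torque': array([-0.04262054,  0.02341828, -0.02643966]), 'grip_width': 85.49283767764139} 25.0
```

View pics/scene0.png

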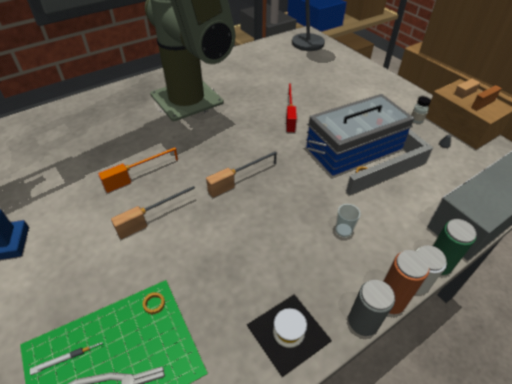

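View pics/top0.png

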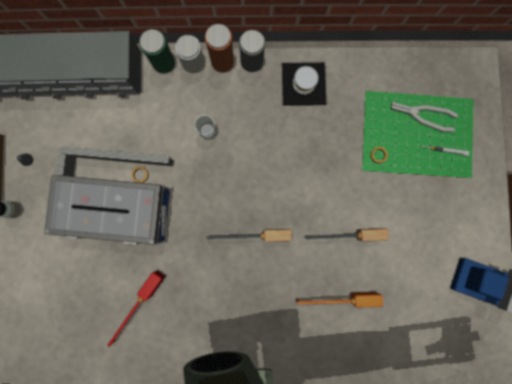

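The scene picture shows two beech handles, one at (220,181) whose rod bends down at (275,155), and one at (130,220) with a straight rod. There is also an orange look-alike at (115,177) and a red one at (291,118). The dropped ring shows only in the top view, at (140,174), between the box and the upstand. The other ring is on the mat at (380,155). The jar is at (206,127) in the top view.

Next I'll measure these points and check the close crops.

```bash
cat > h.py <<'E'
import numpy as np, cv2
from plant import ctrl, sensors, optics
def ray(n,uv):
    c=optics.camera_params(n);K=c["mtx"]
    dist=np.array([c["k1"],0,0,0,0])
    x=cv2.undistortPoints(np.array(uv,float).reshape(-1,1,2),K,dist).reshape(-1,2)
    return c,np.c_[x,np.ones(len(x))]
def at_z(n,uv,z):
    c,r=ray(n,uv); R,t=c["R"],c["t"]
    o=-R.T@t; d=r@R
    s=(z-o[2])/d[:,2]
    return o+s[:,None]*d
def at_depth(n,uv,dep):
    c,r=ray(n,uv); return (r*np.array(dep).reshape(-1,1)-c["t"])@c["R"]
def cloud(n,d):
    v,u=np.mgrid[0:384,0:512]
    P=at_depth(n,np.c_[u.ravel(),v.ravel()],d.ravel()).reshape(384,512,3)
    P[d==0]=np.nan
    return P
def proj(n,X):
    c=optics.camera_params(n)
    p,_=cv2.projectPoints(np.array(X,float).reshape(-1,1,3),cv2.Rodrigues(c["R"])[0],c["t"],c["mtx"],np.array([c["k1"],0,0,0,0.]))
    return p.reshape(-1,2)
def crop(p,u0,v0,u1,v1,s,f):
    cv2.imwrite(f,cv2.cvtColor(cv2.resize(p[v0:v1,u0:u1],None,fx=s,fy=s,interpolation=cv2.INTER_CUBIC),cv2.COLOR_RGB2BGR))
E
python3 - <<'E'
from h import *
T=np.load("top0.npz");S=np.load("scene0.npz")
crop(T['p'],40,110,230,250,4,"pics/c1.png")
crop(T['p'],200,215,400,260,4,"pics/c2.png")
crop(S['p'],190,140,290,205,7,"pics/c3.png")
P=cloud("top",T['d'])
np.set_printoptions(precision=1,suppress=True)
for nm,(u,v) in dict(h1=(277,236),h2=(373,235),tip=(210,237),ring=(140,168),ringb=(134,175),floor=(141,174),ups=(120,157),upe=(170,161),box=(80,195),jar=(206,127),bench=(300,180)).items(): print(nm,P[v,u])
# handle by height
h=P[:,:,2]; m=(h>40)&(h<70); m=m.astype(np.uint8)
m2=np.zeros_like(m); m2[222:250,255:300]=m[222:250,255:300]
ys,xs=np.nonzero(m2); Q=P[ys,xs]; print(len(Q),Q.mean(0),Q.min(0),Q.max(0)); print(cv2.minAreaRect(Q[:,:2].astype(np.float32)))
E
```

```text
h1 [ 435.7 -114.9   56.6]
h2 [ 433.  -356.3   54.2]
tip [436.3  52.   50.6]
ring [619.3 238.6   9.6]
ringb [601.8 256.1   3.6]
floor [604.7 238.9  -0.8]
ups [640.4 274.3  59.9]
upe [631.3 153.1  40. ]
box [542.2 349.  114.7]
jar [727.5  64.4   3.7]
bench [ 581.2 -184.2   -2.5]
375 [ 437.7 -112.3   54.6] [ 422.7 -150.2   41.4] [452.8 -60.3  61.3]
((438.092041015625, -105.22877502441406), (89.7513656616211, 29.95189666748047), 89.08088684082031)
```

View pics/c1.png

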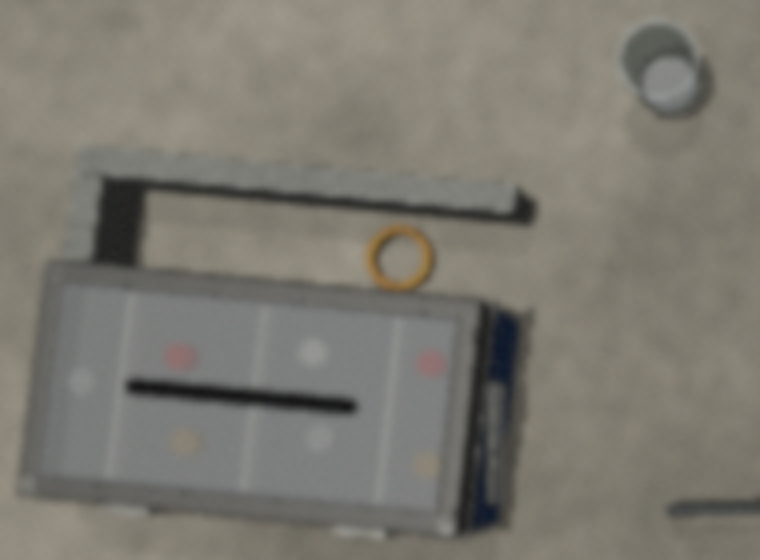

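View pics/c2.png

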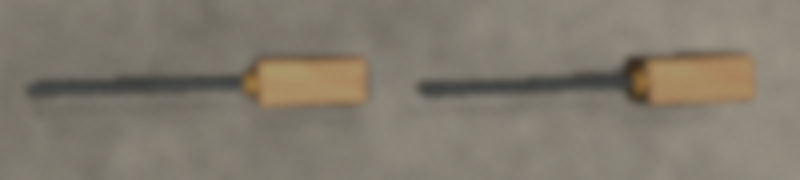

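View pics/c3.png

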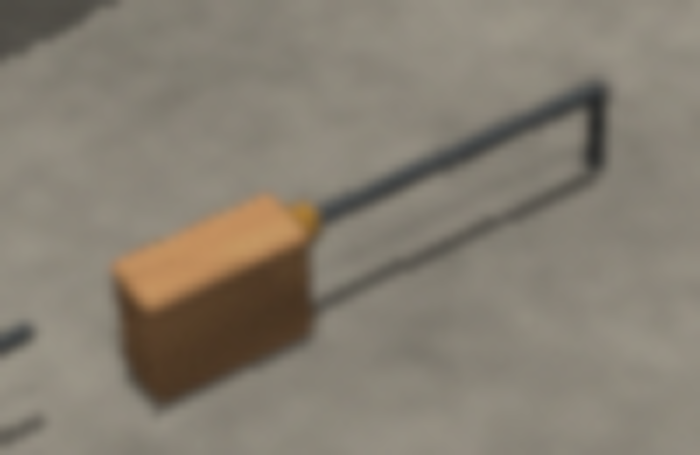

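The close crops confirm the choice. In c3 the wooden handle's rod bends down at the far end. In the top view that is the left handle at (278,235), with its rod end at (208,237). The ring lies in the gap at (140,174), and the gap's open end is toward −y. Next I'll refine these measurements.

```bash
python3 - <<'E'
from h import *
np.set_printoptions(precision=1,suppress=True)
T=np.load("top0.npz");S=np.load("scene0.npz")
p=T['p'];P=cloud("top",T['d'])
c=optics.camera_params("top");print("cam",-c["R"].T@c["t"])
hsv=cv2.cvtColor(p,cv2.COLOR_RGB2HSV)
print(hsv[235,278],hsv[238,225],hsv[174,134],hsv[225,225])
# handle
m=(hsv[...,1]>80)&(hsv[...,2]>120); w=np.zeros(m.shape,bool); w[222:250,258:300]=1
ys,xs=np.nonzero(m&w); Q=at_z("top",np.c_[xs,ys],55); r=cv2.minAreaRect(Q[:,:2].astype(np.float32)); print("handle",len(Q),Q.mean(0),r)
# rod
w=np.zeros(m.shape,bool); w[228:245,204:262]=1
m=(hsv[...,2]<100)&w; print("rod n",m.sum())
ys,xs=np.nonzero(m); Q=at_z("top",np.c_[xs,ys],47); print(cv2.fitLine(Q[:,:2].astype(np.float32),cv2.DIST_HUBER,0,.01,.01).ravel(), Q[:,1].max(),Q[:,1].min(), Q[Q[:,1]>Q[:,1].max()-6].mean(0))
# ring
w=np.zeros(m.shape,bool); w[160:188,125:155]=1
m=(hsv[...,1]>90)&w
ys,xs=np.nonzero(m); Q=at_z("top",np.c_[xs,ys],12); print("ring",len(Q),cv2.minEnclosingCircle(Q[:,:2].astype(np.float32)),Q.mean(0))
# scene tip
print("scene tip z2",at_z("scene",[(190+594/7,140+170/7)],2), "top bend", at_z("scene",[(190+598/7,140+85/7)],49))
# edges by pixel (c1/4 + (40,110))
f=lambda u,v:(40+u/4,110+v/4)
print("upstand top inner z60", at_z("top",[f(145,180),f(515,210),f(515,185)],60))
print("upstand foot end z0", at_z("top",[f(533,220)],0))
print("box top inner z115", at_z("top",[f(60,262),f(490,300),f(455,532)],115))
print("box foot z0", at_z("top",[f(528,312),f(508,525)],0))
print("jar base/top", at_z("top",[f(670,84)],2),at_z("top",[f(660,58)],70))
h=P[...,2]
for nm,lo,hi,reg in (("ups",52,66,(145,172,60,180)),("box",105,122,(165,250,40,180))):
    w=np.zeros(h.shape,bool); w[reg[0]:reg[1],reg[2]:reg[3]]=1
    Q=P[w&(h>lo)&(h<hi)]; print(nm,len(Q),cv2.minAreaRect(Q[:,:2].astype(np.float32)),cv2.fitLine(Q[:,:2].astype(np.float32),cv2.DIST_HUBER,0,.01,.01).ravel(),Q.min(0),Q.max(0))
E
```

```text
cam [469.3 -47.  997.5]
[ 18 102 168] [23 22 93] [ 19  74 104] [ 21  33 124]
handle 331 [ 438.  -114.9   55. ] ((437.98895263671875, -112.78421020507812), (28.205459594726562, 75.53834533691406), 1.9668219089508057)
rod n 231
[  0.   -1.  437.4  -6.2] 59.8936164650024 -73.01384328922703 [435.9  57.   47. ]
ring 114 ((602.7042236328125, 239.2902069091797), 21.95479965209961) [602.4 239.5  12. ]
scene tip z2 [[440.4  60.    2. ]] top bend [[441.8  58.5  49. ]]
upstand top inner z60 [[647.6 384.5  60. ]
 [624.2 152.1  60. ]
 [640.  152.   60. ]]
upstand foot end z0 [[627.1 152.9   0. ]]
box top inner z115 [[589.3 408.8 115. ]
 [562.1 155.2 115. ]
 [427.2 175.9 115. ]]
box foot z0 [[565.7 156.4   0. ]
 [425.6 170.2   0. ]]
jar base/top [[717.   60.6   2. ]] [[716.7  59.4  70. ]]
ups 938 ((638.3373413085938, 289.37127685546875), (274.4892883300781, 64.1852035522461), 89.54423522949219) [  0.1   1.  646.3 291.1] [607.3 152.1  52.2] [671.5 426.7  65.5]
box 6387 ((506.7076416015625, 297.50579833984375), (260.03106689453125, 145.74005126953125), 84.04619598388672) [  0.1   1.  507.2 293.5] [424.8 161.5 105.1] [590.9 432.8 121.2]
```

Checks against the given sizes:

| Item | Measured | Expected |
|---|---|---|
| Handle height | 55–56 mm | 55 mm |
| Grip to tip | about 175 mm | 175 mm |
| Ring radius | 22 mm | 22 mm |
| Gap width | 61 mm | 60 mm |
| Ring depth inside the mouth | about 84 mm | – |

The gap direction is about 6° from +y. Next is the grasp.

```bash
cat >> h.py <<'E'
def Rz(a): # a = hook heading angle from world +y toward +x (rad); tool x = sgn*heading
    d=np.array([np.sin(a),np.cos(a),0]); y=np.cross([0,0,-1.],d)
    return np.c_[SG*d,SG*y,[0,0,-1.]]
SG=1
D=np.array([0.1035,0.9946]); A=np.arctan2(D[0],D[1]); M=np.array([595.5,155.5]); RING=np.array([602.6,239.4]); G=np.array([438,-117.])
E
python3 - <<'E'
import h; from h import *
np.set_printoptions(precision=3,suppress=True)
for s in (1,-1):
    h.SG=s
    for p,a in (((*G,150),0),((*G,35),0),((*(RING-175*D),40),A),((*(M-245*D),40),A)):
        print(s,ctrl.solve_ik(list(p),Rz(a)))
E
```

```text
1 [-0.452  0.069  1.936 -0.     1.136 -0.452]
1 [-0.452  0.277  1.996 -0.     0.869 -0.452]
1 [-0.036  0.493  1.658 -0.     0.991  0.068]
1 [-0.303  0.475  1.687 -0.     0.98  -0.2  ]
-1 [-0.452  0.069  1.936 -0.     1.136  2.689]
-1 [-0.452  0.277  1.996 -0.     0.869  2.689]
-1 None
-1 None
```

```bash
python3 - <<'E'
from h import *
np.set_printoptions(precision=2,suppress=True)
R=Rz(0)
ctrl.move_ptp([*G,140],R)
hit=ctrl.move_l([*G,35],vel=90,threshold=8)
s=sensors.read_state();print(hit,s['t'],s['eef_pos'],s['force'],s['eef_rot'])
if not hit:
    ctrl.gripper_to(26,force=60)
    s=sensors.read_state();print(s['t'],s['grip_width'],s['force'],s['eef_pos'])
    ctrl.move_l([*G,95],vel=80)
    s=sensors.read_state();print(s['t'],s['grip_width'],s['force'],s['eef_pos'])
for n in ("scene","top"):
    p,d=optics.grab_frame(n); np.savez(f"{n}1.npz",p=p,d=d)
    u=proj(n,[[*G,80]])[0].astype(int); print(u)
    if n=="scene": crop(p,170,90,330,210,5,"pics/s1.png")
    else: crop(p,150,190,310,290,5,"pics/t1.png")
E
```

```text
False 3.3833 [ 438.59 -117.29   35.57] [-0.51  0.78 -0.36] [[-0.  1.  0.]
 [ 1.  0. -0.]
 [-0.  0. -1.]]
3.9333 29.4575449278374 [-0.65 -0.11  2.54] [ 438.26 -117.18   35.31]
4.8333 30.02515007294397 [-0.25  0.3  -0.65] [ 437.55 -116.78   94.57]
[217 167]
[278 235]
```

View pics/s1.png

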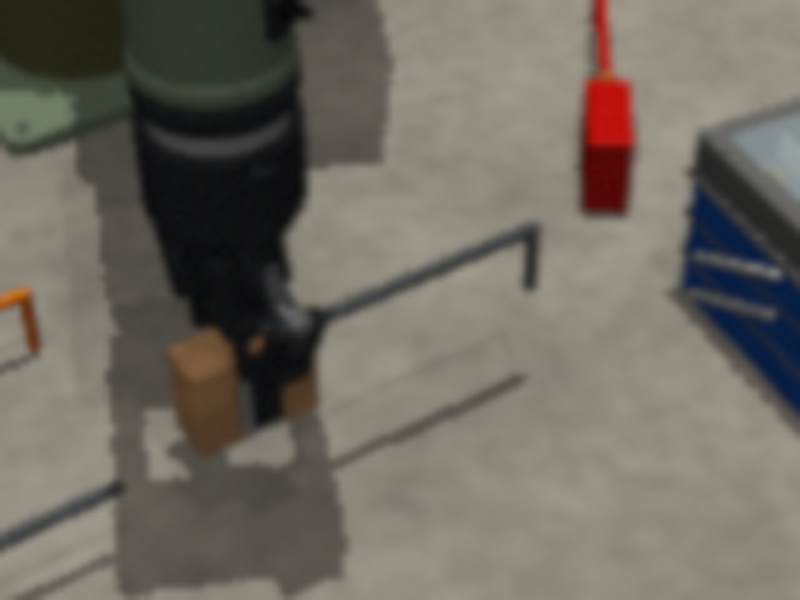

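View pics/t1.png

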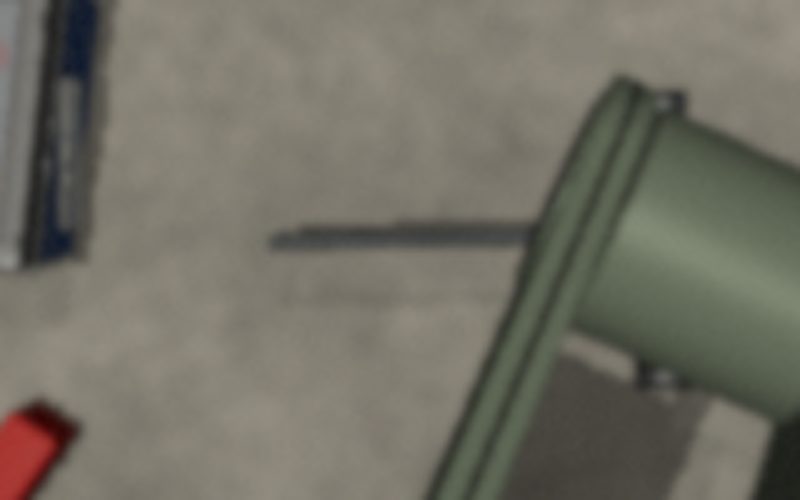

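The hook is held level and its tip hangs free: scene pixel (276,148), rod end in the top view (204,238). Now I'll check the tip's offset from the TCP, then enter the gap.

```bash
python3 - <<'E'
from h import *
np.set_printoptions(precision=1,suppress=True)
print(at_z("scene",[(276,147.6)],61),at_z("scene",[(277,135.6)],106),at_z("top",[(203.6,238.2)],106))
# pitch from depth along the rod
d=np.load("top1.npz");P=cloud("top",d['d']);print([P[236:240,u,2].max() for u in range(207,256,6)])
print([P[238,u] for u in (208,230,250)])
E
```

```text
[[438.4  62.2  61. ]] [[442.6  59.9 106. ]] [[435.8  61.2 106. ]]
[np.float64(108.44526092645984), np.float64(110.23361662080727), np.float64(110.46515248087685), np.float64(111.16954903425768), np.float64(108.96703831767496), np.float64(108.59778296356356), np.float64(108.79540248971522), np.float64(110.29078048277783), np.float64(369.3859760492892)]
[array([436.1,  50.8, 107.1]), array([435.1,  -0.9, 109.6]), array([434.1, -47.7, 107.2])]
```

```bash
python3 - <<'E'
from h import *
np.set_printoptions(precision=2,suppress=True)
R=Rz(A)
ctrl.move_l([*(M-235*D),85],rot=R,vel=120)
ctrl.move_l([*(RING-175*D),75],rot=R,vel=90)
ctrl.hold(0.2)
s=sensors.read_state();print(s['t'],s['grip_width'],s['force'],s['eef_pos'], RING-175*D)
for n in ("scene","top"):
    p,d=optics.grab_frame(n); np.savez(f"{n}2.npz",p=p,d=d)
    if n=="scene": crop(p,260,60,460,210,4,"pics/s2.png")
    else: crop(p,100,130,220,220,6,"pics/t2.png")
E
```

```text
8.2 29.488227497325404 [-0.4   0.39 -1.01] [584.49  65.    75.03] [584.49  65.34]
```

View pics/s2.png

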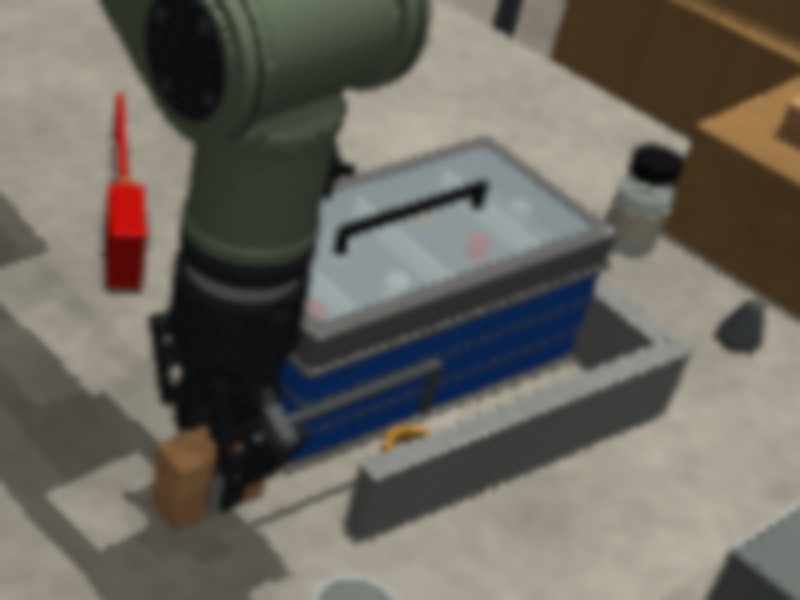

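View pics/t2.png

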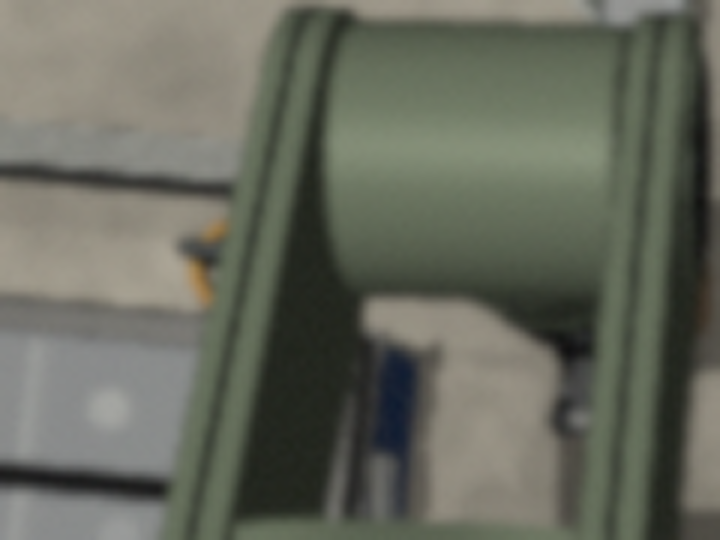

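The rod's tip is over the ring: scene tip at about (367,162), and rod end in the top view at about (130,171). I'll check the numbers before lowering.

```bash
python3 - <<'E'
from h import *
np.set_printoptions(precision=2,suppress=True)
print(at_z("scene",[(260+430/4,60+410/4)],42),at_z("scene",[(260+434/4,60+365/4)],87),at_z("top",[(130.3,171)],87), "ring",RING)
print("ring pts scene z12 left/right/top", at_z("scene",[(260+384/4,60+437/4),(260+430/4,60+434/4),(260+406/4,60+425/4)],12))
print(proj("scene",[[*(RING+16*np.array([-.99,0.1])),12]])*4-np.array([1040,240]), proj("scene",[[*(RING-22*np.array([.99,-.1])),12]])*4-np.array([1040,240]))
E
```

```text
[[606.35 247.32  42.  ]] [[606.32 236.78  87.  ]] [[600.63 239.74  87.  ]] ring [602.6 239.4]
ring pts scene z12 left/right/top [[588.76 229.7   12.  ]
 [604.31 258.92  12.  ]
 [588.46 251.34  12.  ]]
[[393.66 429.18]] [[388.27 423.96]]
```

```bash
python3 - <<'E'
from h import *
p=np.load("scene2.npz")['p'];k=10;u0,v0=345,140
im=cv2.resize(p[v0:v0+50,u0:u0+60],None,fx=k,fy=k,interpolation=cv2.INTER_CUBIC)[...,::-1].copy()
th=np.linspace(0,2*np.pi,60)
for r,col in((22,(255,255,0)),(16,(255,0,255))):
    q=(proj("scene",np.c_[RING[0]+r*np.cos(th),RING[1]+r*np.sin(th),12+0*th])-[u0,v0]+.5)*k
    cv2.polylines(im,[q.astype(int)],True,col,1)
s=np.array([584.49,65.0])+175*D
q=(proj("scene",[[*s,41.7],[*s,88],[*s,4]])-[u0,v0]+.5)*k
for a in q: cv2.circle(im,tuple(a.astype(int).tolist()),4,(0,255,0),1)
cv2.imwrite("pics/o2.png",im)
p=np.load("top2.npz")['p'];u0,v0=120,155
im=cv2.resize(p[v0:v0+40,u0:u0+50],None,fx=k,fy=k,interpolation=cv2.INTER_CUBIC)[...,::-1].copy()
for r,col in((22,(255,255,0)),(16,(255,0,255))):
    q=(proj("top",np.c_[RING[0]+r*np.cos(th),RING[1]+r*np.sin(th),12+0*th])-[u0,v0]+.5)*k
    cv2.polylines(im,[q.astype(int)],True,col,1)
q=(proj("top",[[*s,41.7],[*s,88],[*s,4]])-[u0,v0]+.5)*k
for a in q: cv2.circle(im,tuple(a.astype(int).tolist()),4,(0,255,0),1)
cv2.imwrite("pics/o3.png",im)
E
```

```text
(no output)
```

View pics/o2.png

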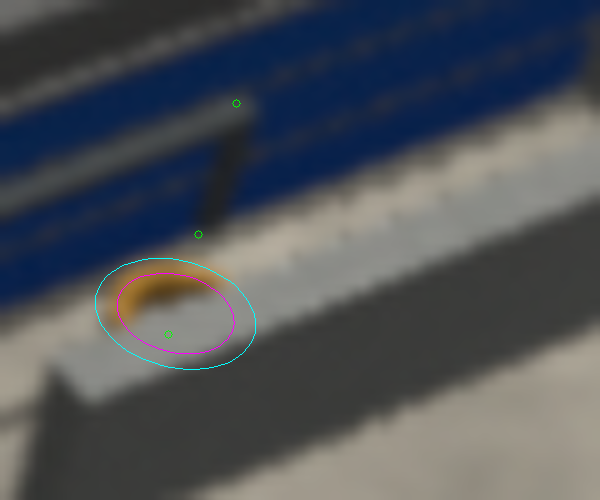

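View pics/o3.png

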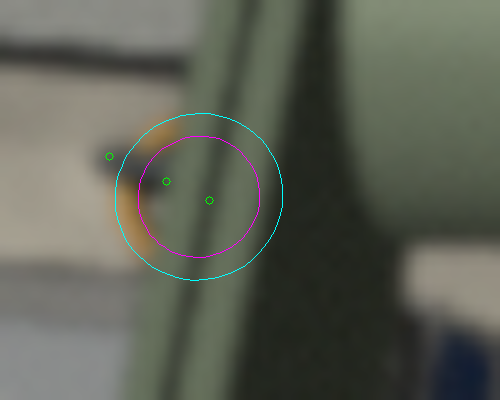

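In both views the predicted ring and tip overlay the real ones to within about 3 mm, and there is 12 mm to spare, so I'll lower now.

```bash
python3 - <<'E'
from h import *
np.set_printoptions(precision=2,suppress=True)
P0=RING-177*D
hit=ctrl.move_l([*P0,38],rot=Rz(A),vel=50,threshold=4)
ctrl.hold(0.3)
s=sensors.read_state();print(hit,s['t'],s['grip_width'],s['force'],s['eef_pos'])
E
```

```text
False 9.4917 29.445780087803378 [-0.5  -0.44 -1.02] [584.54  63.37  38.36]
```

```bash
python3 - <<'E'
from h import *
np.set_printoptions(precision=2,suppress=True)
P1=M-(177+85)*D
hit=ctrl.move_l([*P1,38],rot=Rz(A),vel=60,threshold=12)
ctrl.hold(0.2)
s=sensors.read_state();print(hit,s['t'],s['grip_width'],s['force'],s['eef_pos'],P1)
for n in ("scene","top"):
    p,d=optics.grab_frame(n); np.savez(f"{n}3.npz",p=p,d=d)
    if n=="scene": crop(p,240,100,440,250,4,"pics/s3.png")
    else: crop(p,120,110,280,230,5,"pics/t3.png")
E
```

```text
False 12.6583 29.50090914337792 [-0.25 -0.27 -0.86] [ 568.39 -105.02   38.01] [ 568.38 -105.09]
```

View pics/s3.png

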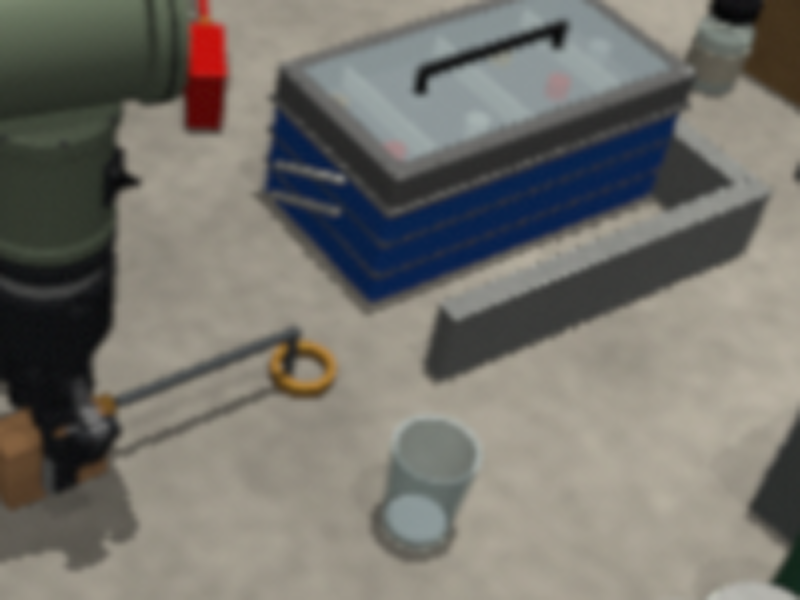

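View pics/t3.png

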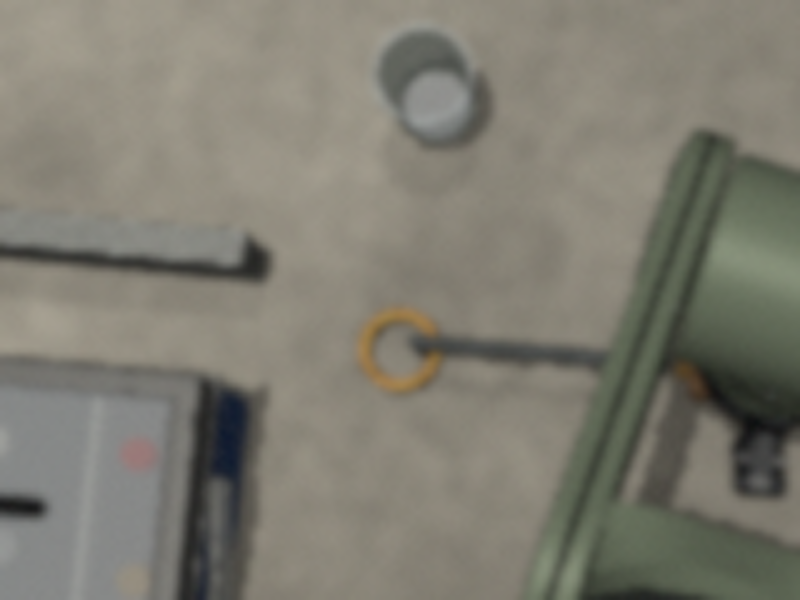

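The ring is out on the open bench, at (200,180) in the top view, with the tip inside it, and the jar hasn't moved. Next I'll centre the tip in the hole, lift straight up, carry the rod back to its original clear spot and set it down.

```bash
python3 - <<'E'
from h import *
np.set_printoptions(precision=2,suppress=True)
print("ring",at_z("top",[(200,180)],12)[0], "gap y",(at_z("top",[(200,180)],12)[0,:2]-M)@D)
R=Rz(A);P2=M-(177+75)*D
ctrl.move_l([*P2,38],rot=R,vel=40)
ctrl.move_l([*P2,85],rot=R,vel=70)
ctrl.move_l([*G,85],rot=Rz(0),vel=110)
ctrl.move_l([*G,42],vel=60)
hit=ctrl.move_l([*G,33],vel=15,threshold=4)
ctrl.hold(0.2)
s=sensors.read_state();print(hit,s['t'],s['grip_width'],s['force'],s['eef_pos'])
for n in ("scene","top"):
    p,d=optics.grab_frame(n); np.savez(f"{n}4.npz",p=p,d=d)
    if n=="scene": crop(p,180,90,380,240,4,"pics/s4.png")
E
```

```text
ring [584.28  80.52  12.  ] gap y -75.73380976319946
True 16.9 29.978774273425376 [0.66 0.57 5.4 ] [ 438.19 -117.12   35.3 ]
```

View pics/s4.png

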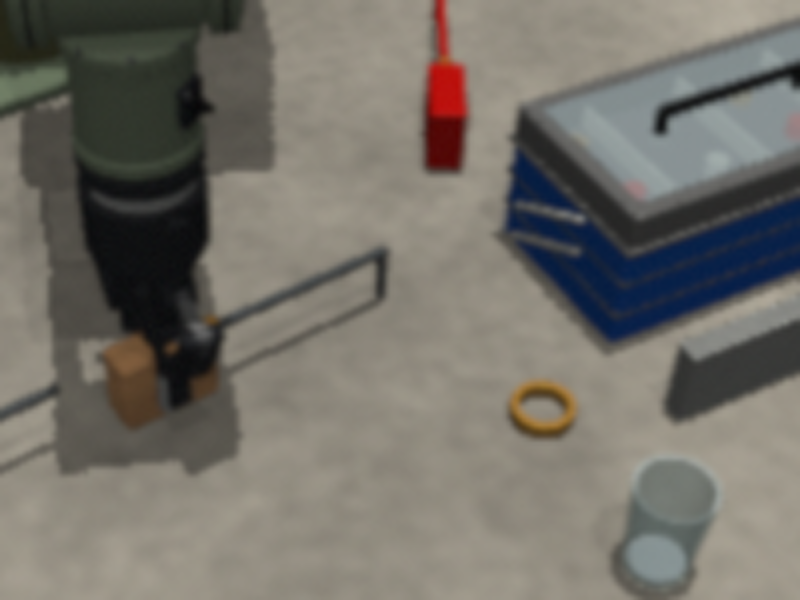

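The rod is standing on the bench: contact came at the same TCP height as the grasp, 35.3 mm. The ring lies flat at scene (316,192). I'll release and retreat straight up.

```bash
python3 - <<'E'
from h import *
np.set_printoptions(precision=2,suppress=True)
ctrl.gripper_to(75); ctrl.hold(0.2)
ctrl.move_l([*G,150],vel=90)
ctrl.move_l([380,-300,230],vel=150)
ctrl.hold(0.4)
s=sensors.read_state();print(s['t'],s['grip_width'],s['force'],s['eef_pos'])
for n in ("scene","top"):
    p,d=optics.grab_frame(n); np.savez(f"{n}5.npz",p=p,d=d)
    crop(p,*((150,100,350,250) if n=="scene" else (130,100,310,250)),4,f"pics/{n}5.png")
P=cloud("top",d);hsv=cv2.cvtColor(p,cv2.COLOR_RGB2HSV)
w=np.zeros(hsv.shape[:2],bool); w[165:195,185:215]=1
ys,xs=np.nonzero((hsv[...,1]>90)&w);Q=at_z("top",np.c_[xs,ys],12);c=cv2.minEnclosingCircle(Q[:,:2].astype(np.float32));print("ring",c,"gap y",(np.array(c[0])-M)@D)
print("handle top", P[233:239,270:288].reshape(-1,3).mean(0), P[233:239,270:288,2].std())
E
```

```text
21.075 74.71772301555377 [-0.63  0.88  0.2 ] [ 380.08 -299.81  229.94]
ring ((585.653076171875, 81.8353500366211), 21.88962173461914) gap y -74.2860174697876
handle top [nan nan nan] nan
```

View pics/scene5.png

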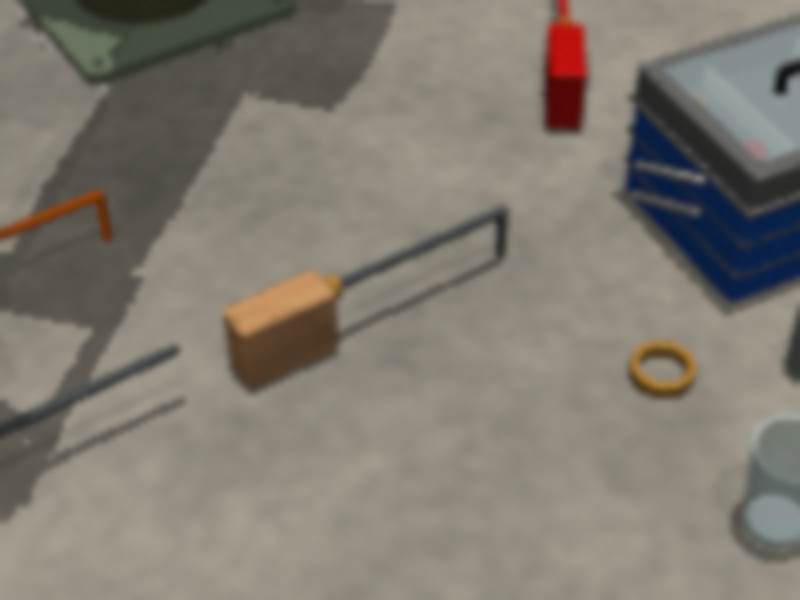

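View pics/top5.png

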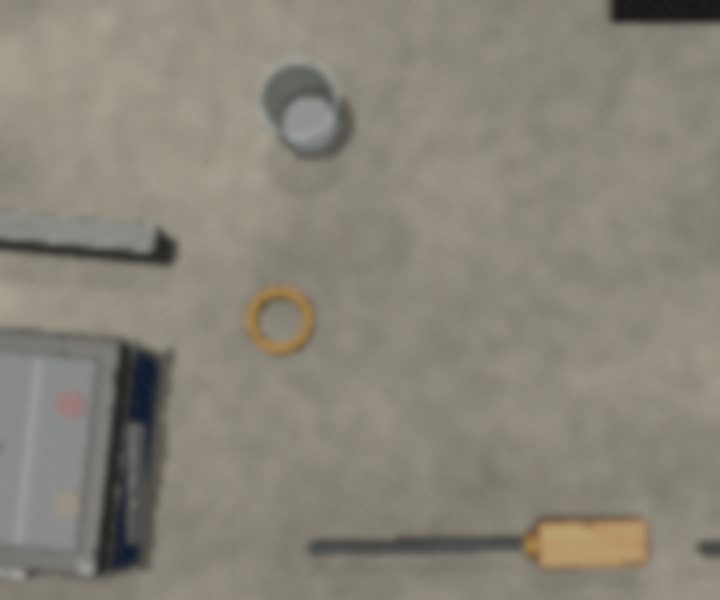

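Both views show the rod upright on its base, the ring flat on the open bench 74 mm outside the mouth, the jar in place and the arm clear. I'll hand the job in.

```bash
python3 - <<'E'
from plant import ctrl
ctrl.finish_job()
E
```

```text
the job is handed in; nothing more can be done
```

I took the bent-end rod by its wooden handle, lowered the tip into the dropped ring and drew the ring straight out of the gap. I then stood the rod back on its original spot, released it, moved the arm clear and handed the job in at about 21 s. No verdict was reported.

- **Ring:** it lies flat at about (586, 82) mm, 74 mm outside the mouth. It looks flat in both views, and its apparent radius in the top view is 21.9 mm against 22 mm expected.
- **Rod:** it stands upright on its base, with its tip about 150 mm from the ring. It touched the bench at the same TCP height as when it was grasped (35.3 mm).
- **Jar and fingers:** the jar looks unmoved in both pictures. The fingers stayed on the handle, about 175 mm from the ring while the tip was in it.
- **Failed check:** the final depth reading of the handle's top came back empty (NaN), so the rod's uprightness rests on the two pictures and the contact height.
- **Small disagreement:** before lowering, the scene camera put the tip about 3 mm further in than predicted, well within the 12 mm to spare.

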